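Load the bench scanner and start it with its long bar

ROBOT

A 6-joint arm with a two-finger parallel gripper is mounted at the origin on a cart in front of the work surface, level with it; the furniture and walls round the work are solid. World frame = base frame: x ahead of the robot, y to its left, z up, the work surface at z = 0. Lengths are in m, angles in rad, forces in N, time in s.
With the tool pointing down it reaches from about 0.35 to 0.975 m from the base axis. Payload 4.9 kg.
Tool frame: the origin (TCP) lies midway between the tips of the shut fingers; the grasp point (between the pads) lies 19 mm behind it (ctrl.tcp_to_grasp is the distance from the TCP to the grasp point, in m); z points along the fingers, y is the line along which they close (so a half turn about z gives the same grasp; the last joint's range is limited). The gripper opens to 85 mm and grips with 20 to 120 N. Pads are 22 mm wide; open, the fingers measure 114 mm over their backs; the gripper's body (76 mm by 85 mm) begins 54 mm behind the grasp point. The pads swing forward as they close: fully open they stand 13 mm farther back than shut.
Start: joints at [1.18, 0.053, 1.613, -0, 1.476, -0.119], TCP at [0.168, 0.602, 0.231] pointing down, gripper open.
Joint ranges: [-3.01, 3.01], [-1.01, 2.22], [0.06, 2.58], [-1.02, 4.17], [0.09, 2.62], [-3.14, 3.14]. Speed limits (rad/s): [2.57, 2.57, 3.14, 3.14, 3.14, 3.14].

INTERFACE

Orientations are given as a rotation vector (axis times angle).
In Python, from station import ctrl, ticket, get_image, camera_params gives the robot as it stands (ctrl), with the cameras as plain functions and the job (ticket).
- The arm moves only by the shell command python3 jog.py 'ROWS' [FORCE]. ROWS is rows parted by semicolons, their numbers by spaces, 1 to 20 of them, each of 7 numbers: the finger opening in m, then dx, dy, dz in m, then a rotation vector rx, ry, rz in rad; each row is the pose to reach, as a shift and turn from the pose commanded when the command began, along the tool's axes at that moment; what a row does not reach only later rows make up. A row lasts 1/12 s, in which the tool goes at most 0.0417 m and 0.125 rad, less where a joint would pass 70% of its speed; a pose out of reach is approached as far as the arm can. The fingers move at their own pace and stop on an object; FORCE is the grip in N (left out, the last holds). Time passes only in rows, so rows that do not move let the fingers close. It prints the time, the measured TCP pose, the force, the opening and the grip force at its end.
- ctrl.get_obs(): the state, without advancing time (a new reading comes with each control period).
- get_image(name): name is "scene" or "top" or "wrist"; returns the picture (420x560x3 uint8, red, green, blue); there is no depth.
- camera_params(name): a dict with "fx", "fy", "cx", "cy" (pixels), "T" (4x4, takes a point from camera to world coordinates); the wrist camera has in their place "tool_from_camera" (4x4, takes a point from camera to tool coordinates, whose origin is the TCP and whose axes are the flange's). Camera axes: x right, y down, z forward; pixel columns grow to the right and rows downward; lengths in m; the calibration is good to about 2 mm. A picture is of the moment at which its call begins: read the wrist's pose just before it. camera_params takes no time and is no camera call.
- ticket.finish_job(): hands the job in; it is judged then, once.
The state is a dict: "t": time; "q": joint angles; "dq": joint speeds; "effort": joint torques, N m; "tool_pos": TCP position; "tool_rot": TCP orientation; "contact_force": force on the tool from outside, world axes, zero at the start; "wrist_torque": the same for the moment, N m; "opening": finger opening in m; "grip_force": force on a finger pad.
Only numpy, scipy, OpenCV 4.12 (cv2) and the standard library are available. Lean on these libraries where they do the work, as an engineer would, in place of code of your own. Each camera call takes 0.05 s, during which the arm holds its last target. There are 200 camera calls.

TASK

Load the pink jaw model on its base block into the white bench scanner and start the scan: pull the scanner's drawer out as far as it goes, lift the model from the bench and set it down (not drop it) teeth up on the round grey mark of the drawer's plate, let go of it and push the drawer fully home. Then press the long orange start bar under the amber shield fully in near its centre, so that both its ends go in evenly, hold it in for about a second, and let it come out again. Leave the drawer shut with the model standing on its mark, and do not shift the wax blocks, the bur block or the black pen.

Things in the scene. Friction and masses are not known exactly. Their poses are not given: they have to be found in the camera images.
- scanner: White bench scanner, 170 mm deep (x), 220 mm wide (y), fixed. Origin: middle of its lower front edge, on the worktop; x points into it, away from the user, y to its left, z up. A mouth in front, 180 mm wide, 36 to 74 mm high, takes drawer and model. Above it the front is upright to z = 93 mm, then a panel slopes up and back at 35 degrees, from x = 0, z = 93 to x = 123, z = 179 mm.
- scan_drawer (a joint): How far the drawer is out (m): 0 fully home, 0.125 fully out. It slides towards the user along the scanner's -x, stays where it is left, needs about 1.5 N and starts between 0 and 30 mm out.
- drawer_tab (a point): Gripping point of the upright blue tab in front of the drawer: 12 mm (x) by 16 mm (y), from 22 to 72 mm height; the point lies on its middle line at 55 mm height, and in x 42 mm in front of the scanner's front when the drawer is home. A 12 mm square stem joins it to the drawer's front at 30 mm height. Axes as the scanner's.
- plate_centre (a point): Centre of the round grey mark (92 mm across) on the drawer's flat black plate, on its top face, 30 mm high. The plate is 118 mm (x) by 150 mm (y); the drawer's front stands 8 mm above it, 60 mm before this point; the tab is 102 mm before it. With the drawer fully out the point lies 65 mm before the scanner's front. Axes as the scanner's.
- bar_push (a joint): How far the start bar as a whole is pressed in along the panel's inward normal (m): 0 out, 0.008 fully in. A spring brings it back; 1.8 N starts it, 4.5 N holds it fully in.
- bar_rock (a joint): Rocking of the bar about its middle (rad), 0 when even, up to 0.12 either way. Pressing off the centre rocks it (spring 6 N m/rad): with 10 N, 20 mm off centre, by 0.033 rad, so one end is 6 mm deeper than the other.
- bar_centre (a point): Centre of the outer face of the orange start bar (white spot). The bar is 180 mm long (along the scanner's y), 22 mm up the panel, its face 18 mm off the panel when not pressed. Site axes: y along the bar, x up the panel, z the outward normal, 35 degrees from vertical towards the user: (-0.574, 0, 0.819) in the scanner's frame. Press against z.
- jaw: Jaw model: pink gums with white teeth on top, a horseshoe fixed on a plaster-coloured base block 60 mm (x) by 74 mm (y), 14 mm tall, with a steel mark amid each long side; 36 mm tall in all, 110 g. Origin: centre of its underside, z up through the teeth, +x to the front teeth. Grasp the base along its x, 60 mm wide, tips just above the support. Stands left or right before the scanner.
- wax: Two stacked pink wax blocks, 36 x 77 x 19 mm, loose, to be left alone. They stand at the other side from the model. Origin: centre of the underside.
- burs: Bur block with a blue base and light grey lid, 45 x 85 x 41 mm, loose, at the left, to be left alone. Origin: centre of the underside.
- felt_pen: Pen with black cap, 135 mm long, 17 mm thick, lying loose to the right of the scanner, to be left alone. Origin: under its middle.
- shield_edge (a point): Middle of the lower front edge of the level amber shield, 258 mm high, 62 mm behind the scanner's front; the shield runs back from here to x = 170 mm, 6 mm thick, over the full width. It overhangs the orange bar, so a vertical gripper does not get at the bar: come from the front with the tool tilted. Axes as the scanner's.

How it is judged:
By the outcome, as a careful person would: the job done as asked, in the order asked, and still so for the second after the job is handed in, with the robot touching nothing.
It also fails if it takes over 72 s, if anything falls off the work surface, if the arm or the gripper's body presses on something with over 40 N, if the wrist force passes 120 N, or if a joint passes its speed limit or range.

## Working session

There is one attempt and no reset: what is moved stays moved. The work goes in short steps, Python scripts to look and compute and a shell command to move; the robot and the scene stay as the last step left them, time stands still between calls to the robot, and variables do not carry over. Pictures are saved under pics/ and viewed, at most 14 in all, crops included, and the job is handed in when it is done.

```bash
ls; mkdir -p pics; python3 - <<'E'
from station import ctrl, ticket, get_image, camera_params
import cv2, numpy as np
o=ctrl.get_obs();print(o['t'],o['tool_pos'],o['tool_rot'],o['opening'],ctrl.tcp_to_grasp)
ims=[]
for n in ("scene","top"):
    im=get_image(n);cv2.imwrite(f"pics/{n}0.png",im[:,:,::-1])
    p=camera_params(n);print(n,p['fx'],p['cx'],p['cy'],np.round(p['T'],3).tolist())
print(camera_params("wrist"))
E
```

```text
jog.py
pics
station.py
0.0 [0.16756887 0.6014961  0.23007874] [-4.25563581e-01 -3.11214658e+00  3.05705960e-03] 0.08541277080028466 0.0187
scene 477.66369213448746 282.9125032779748 210.26718401114172 [[0.667, -0.629, 0.4, 0.02], [-0.745, -0.563, 0.357, -0.39], [0.001, -0.536, -0.844, 1.328], [0.0, 0.0, 0.0, 1.0]]
top 413.85187121238573 279.80629963225226 207.0771608355817 [[0.021, -0.997, 0.08, 0.489], [-1.0, -0.021, -0.0, 0.086], [0.002, -0.08, -0.997, 1.238], [0.0, 0.0, 0.0, 1.0]]
{'fx': 334.27471666932786, 'fy': 334.27471666932786, 'cx': 278.36559631286514, 'cy': 213.67902190700136, 'tool_from_camera': array([[-2.22563725e-04, -9.60498119e-01, -2.78286387e-01,
         7.04765732e-02],
       [ 9.99999543e-01, -4.72578748e-04,  8.31328398e-04,
        -3.02238226e-05],
       [-9.30001595e-04, -2.78286074e-01,  9.60497786e-01,
        -1.43457390e-01],
       [ 0.00000000e+00,  0.00000000e+00,  0.00000000e+00,
         1.00000000e+00]])}
```

View pics/scene0.png

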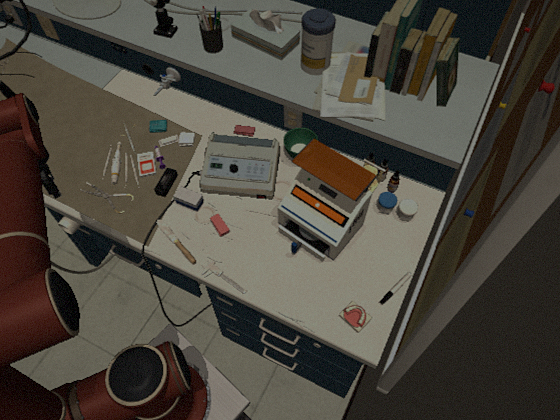

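View pics/top0.png

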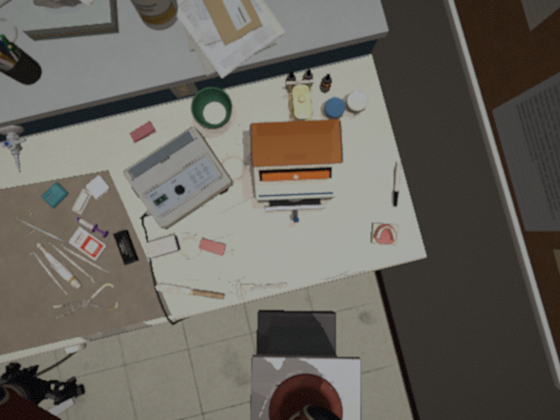

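The scene view shows the scanner at about (325,210), the jaw at (355,316) and the pen at (395,288). The top view shows the tab at (295,217), the bar at (295,176), the jaw at (384,233) and the wax at (212,246). I'll enlarge both views.

```bash
cat > h.py <<'E'
import cv2, numpy as np
from station import ctrl, ticket, get_image, camera_params
from scipy.spatial.transform import Rotation as R
def cam(n):
    p=camera_params(n)
    if n=="wrist":
        o=ctrl.get_obs();T=np.eye(4);T[:3,:3]=R.from_rotvec(o['tool_rot']).as_matrix();T[:3,3]=o['tool_pos']
        p['T']=T@p['tool_from_camera']
    return p
def shot(n,f):
    p=cam(n);im=get_image(n)[:,:,::-1].copy();cv2.imwrite(f"pics/{f}.png",im)
    np.savez(f"pics/{f}.npz",**{k:p[k] for k in('fx','fy','cx','cy','T')});return im
def load(f): return cv2.imread(f"pics/{f}.png"),np.load(f"pics/{f}.npz")
def ray(p,uv):
    d=p['T'][:3,:3]@np.array([(uv[0]-p['cx'])/p['fx'],(uv[1]-p['cy'])/p['fy'],1]);return p['T'][:3,3],d/np.linalg.norm(d)
def plane(p,uv,z):
    c,d=ray(p,uv);return c+d*(z-c[2])/d[2]
def tri(a,b):
    A=[];B=[]
    for p,uv in(a,b):
        c,d=ray(p,uv);M=np.eye(3)-np.outer(d,d);A.append(M);B.append(M@c)
    X=np.linalg.lstsq(np.vstack(A),np.hstack(B),rcond=None)[0]
    return X,[round(1000*np.linalg.norm(M@X-m),1) for M,m in zip(A,B)]
def proj(p,X):
    c=np.linalg.inv(p['T'])@np.append(X,1);return p['fx']*c[0]/c[2]+p['cx'],p['fy']*c[1]/c[2]+p['cy']
E
python3 - <<'E'
from h import *
for n in("scene","top"): shot(n,n+"1")
a=cv2.imread("pics/top1.png")[110:260,240:430];b=cv2.imread("pics/scene1.png")[135:335,260:430]
c=np.hstack([cv2.resize(a,None,fx=2.2,fy=2.2,interpolation=3),cv2.resize(b,(340,330))*1])
c=np.vstack([cv2.resize(a,(760,600),interpolation=3)])
cv2.imwrite("pics/c1.png",np.clip(c*1.5,0,255))
cv2.imwrite("pics/c2.png",np.clip(cv2.resize(b,(510,600),interpolation=3)*1.5,0,255))
for n in("scene1","top1"):
    im,p=load(n);hsv=cv2.cvtColor(im,cv2.COLOR_BGR2HSV)
    for nm,lo,hi in(("orange",(5,180,140),(18,255,255)),("blue",(100,110,30),(125,255,255)),("pink",(0,90,120),(8,255,255)),("pink2",(170,70,120),(180,255,255))):
        m=cv2.inRange(hsv,lo,hi);k,l,s,ce=cv2.connectedComponentsWithStats(m)
        for i in range(1,k):
            if s[i,4]>8 and 230<ce[i][0]<440 and 100<ce[i][1]<340: print(n,nm,s[i],ce[i].round(1))
E
```

```text
scene1 orange [294 188  25  15  37] [307.  195.6]
scene1 orange [293 192  22  14  30] [302.9 197.8]
scene1 orange [320 203   7   5   9] [322.4 205.1]
scene1 orange [328 208  13   9  21] [333.3 212.4]
scene1 orange [334 217  10   6  20] [338.9 219.6]
scene1 blue [379 192  18  16 228] [387.4 199.6]
scene1 blue [282 206  54  36  77] [308.2 223.2]
scene1 blue [292 242   5   9  24] [294.  245.2]
scene1 pink [353 309   8   4  13] [357.1 310. ]
scene1 pink [344 312  15  15 133] [352.4 318.1]
top1 orange [262 171  67   9 371] [295.2 175.2]
top1 blue [325  98  20  19 276] [334.4 107.3]
top1 blue [294 218   4   3  12] [295.5 219. ]
top1 pink [378 225  13   5  20] [382.8 226. ]
top1 pink [375 229  19  14 162] [385.  236.6][ WARN:0@2.989] global loadsave.cpp:1063 imwrite_ Unsupported depth image for selected encoder is fallbacked to CV_8U.
```

View pics/c1.png

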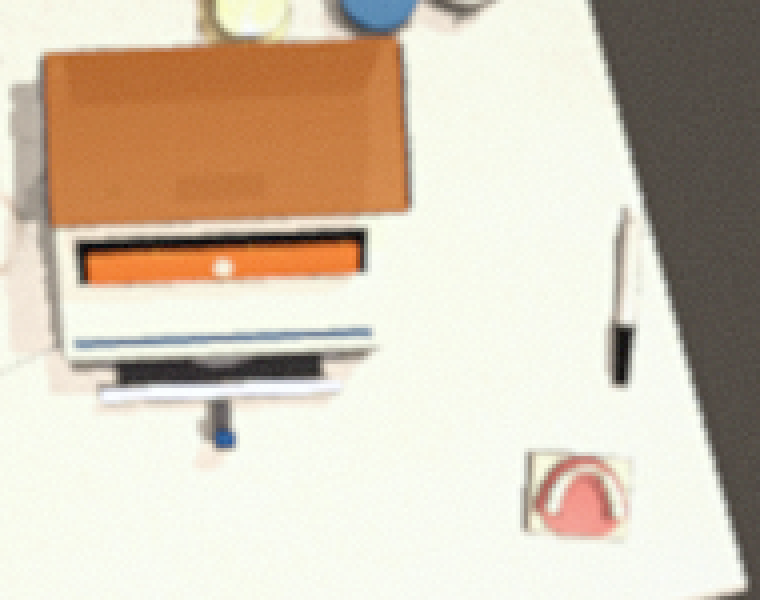

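View pics/c2.png

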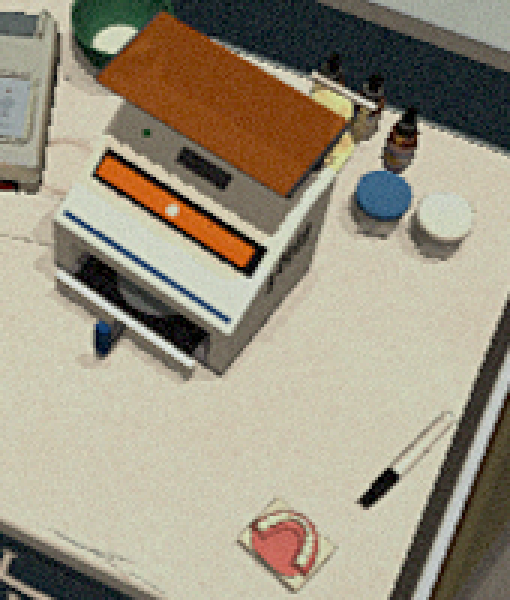

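Enlarged top view: bar spot at (295.8,176.8), tab top at (296.2,219.5), jaw base corners near (372,223), (398,224.5), (397.5,245) and (372,243). Enlarged scene view: spot at (317.3,205), tab top at (294.7,243.3).

```bash
python3 - <<'E'
from h import *
_,t=load("top1");_,s=load("scene1")
tp=lambda x,y:(240+x/4,110+y/4); sp=lambda x,y:(260+x/3,135+y/3)
print("spot",tri((t,tp(223,267)),(s,sp(172,210))))
print("tab top",tri((t,tp(225,438)),(s,sp(104,325))))
print("tab plane .072",plane(t,tp(225,438),.072),plane(s,sp(104,325),.072))
bl=[plane(t,tp(*q),.16) for q in((90,284),(360,270))];d=bl[0]-bl[1];print("yaw bar",np.arctan2(-d[0],d[1]),np.linalg.norm(d))
bl=[plane(t,tp(*q),.093) for q in((77,345),(371,331))];d=bl[0]-bl[1];print("yaw line",np.arctan2(-d[0],d[1]),np.linalg.norm(d))
tc=[(530,453),(632,458),(630,540),(527,530)];sc=[(278,499),(336,546),(296,591),(238,540)]
J=[plane(t,tp(*q),.014) for q in tc];print("jaw corners top",np.round(J,3),np.mean(J,0))
J=[plane(s,sp(*q),.014) for q in sc];print("jaw corners scene",np.round(J,3),np.mean(J,0))
for a,b in zip(tc,sc): print(tri((t,tp(*a)),(s,sp(*b))))
E
```

```text
spot (array([0.65905457, 0.04465623, 0.14948919]), [np.float64(0.3), np.float64(0.3)])
tab top (array([0.55028031, 0.03747682, 0.07144951]), [np.float64(1.3), np.float64(1.3)])
tab plane .072 [0.54931117 0.03841772 0.072     ] [0.55102001 0.03640371 0.072     ]
yaw bar 0.07319238374645454 0.17758253203885258
yaw line 0.06872084881682915 0.20472919636278686
jaw corners top [[ 0.546 -0.19   0.014]
 [ 0.544 -0.265  0.014]
 [ 0.483 -0.263  0.014]
 [ 0.489 -0.188  0.014]] [ 0.51550111 -0.22645685  0.014     ]
jaw corners scene [[ 0.544 -0.195  0.014]
 [ 0.543 -0.265  0.014]
 [ 0.482 -0.263  0.014]
 [ 0.485 -0.192  0.014]] [ 0.51358838 -0.22881489  0.014     ]
(array([ 0.54717339, -0.19288447,  0.00316672]), [np.float64(1.1), np.float64(1.1)])
(array([ 0.54355402, -0.26518506,  0.01287679]), [np.float64(0.3), np.float64(0.3)])
(array([ 0.48298213, -0.26330055,  0.01349558]), [np.float64(0.5), np.float64(0.5)])
(array([ 0.48916703, -0.19015667,  0.00291169]), [np.float64(0.1), np.float64(0.1)])
```

```bash
cat >> h.py <<'E'
def down(yaw): # tool down, tool x towards robot, tool y at yaw+90deg
    c,s=np.cos(yaw),np.sin(yaw);return np.array([[-c,-s,0],[-s,c,0],[0,0,-1.]])
def go(P,M):
    o=ctrl.get_obs();T=R.from_rotvec(o['tool_rot']).as_matrix()
    d=T.T@(np.array(P)-o['tool_pos']);r=R.from_matrix(T.T@M).as_rotvec()
    print("d",d.round(4),"r",r.round(4),"rows",round(max(np.linalg.norm(d)/.0417,np.linalg.norm(r)/.125),1))
E
python3 -c "
from h import *
go([.50,.037,.22],down(.072))"
```

```text
d [-0.4718 -0.4547  0.011 ] r [-0.0013 -0.0004 -0.3438] rows 15.7
```

```bash
python3 jog.py '0.085 -0.4718 -0.4547 0.011 0 0 -0.344;0.085 -0.4718 -0.4547 0.011 0 0 -0.344;0.085 -0.4718 -0.4547 0.011 0 0 -0.344;0.085 -0.4718 -0.4547 0.011 0 0 -0.344;0.085 -0.4718 -0.4547 0.011 0 0 -0.344;0.085 -0.4718 -0.4547 0.011 0 0 -0.344;0.085 -0.4718 -0.4547 0.011 0 0 -0.344;0.085 -0.4718 -0.4547 0.011 0 0 -0.344;0.085 -0.4718 -0.4547 0.011 0 0 -0.344;0.085 -0.4718 -0.4547 0.011 0 0 -0.344;0.085 -0.4718 -0.4547 0.011 0 0 -0.344;0.085 -0.4718 -0.4547 0.011 0 0 -0.344;0.085 -0.4718 -0.4547 0.011 0 0 -0.344;0.085 -0.4718 -0.4547 0.011 0 0 -0.344;0.085 -0.4718 -0.4547 0.011 0 0 -0.344;0.085 -0.4718 -0.4547 0.011 0 0 -0.344;0.085 -0.4718 -0.4547 0.011 0 0 -0.344;0.085 -0.4718 -0.4547 0.011 0 0 -0.344;0.085 -0.4718 -0.4547 0.011 0 0 -0.344;0.085 -0.4718 -0.4547 0.011 0 0 -0.344' 40
python3 - <<'E'
from h import *
im=shot("wrist","w1")
cv2.imwrite("pics/w1v.png",np.clip(cv2.resize(im,(800,600))*1.3,0,255).astype('uint8'))
E
```

```text
t: 1.87
tool_pos: [0.4997, 0.0383, 0.2202]
tool_rot: [0.115, -3.139, -0.0]
contact_force: [-0.3, -0.0, 0.6]
opening: 0.0848
grip_force: 0.0
```

View pics/w1v.png

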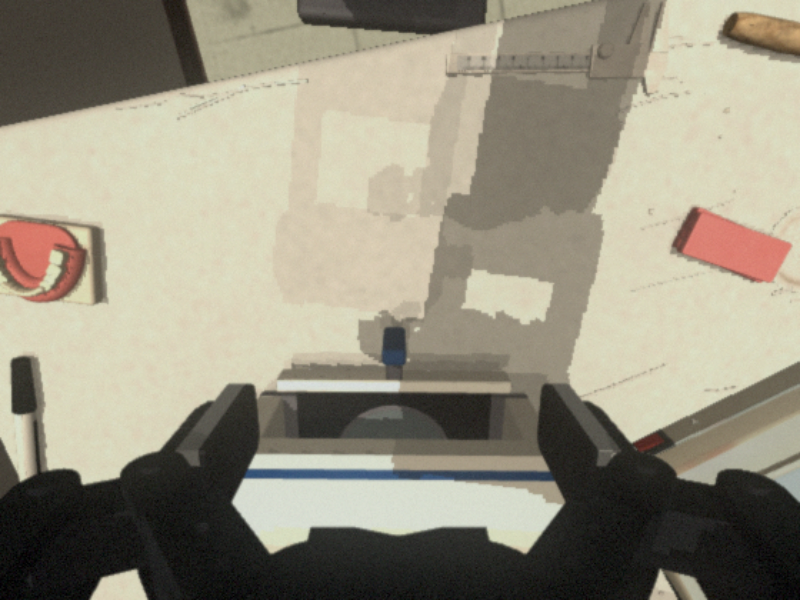

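The wrist view shows the tab's top face at about (395,356) of 800x600, the drawer's front level at y≈387 and the blue line from (245,472) to (557,480). The jaw is at the left edge, around (50,255).

```bash
python3 - <<'E'
from h import *
_,t=load("top1");_,s=load("scene1");im,w=load("w1")
wp=lambda x,y:(x*.7+0*x,y*.7)
q=wp(395,356)
print(plane(w,q,.072),tri((w,q),(t,(296.2,219.5))),tri((w,q),(s,(294.7,243.3))))
for a,b,z in(((245,472),(557,480),.093),((277,382),(511,382),.038),((277,391),(511,391),.036)):
    A,B=plane(w,wp(*a),z),plane(w,wp(*b),z);d=B-A;print(np.arctan2(-d[0],d[1]),np.linalg.norm(d),A,B)
hsv=cv2.cvtColor(im,cv2.COLOR_BGR2HSV);m=cv2.inRange(hsv,(100,100,20),(125,255,255))
k,l,st,ce=cv2.connectedComponentsWithStats(m);print([(st[i].tolist(),ce[i].round(1)) for i in range(1,k) if st[i,4]>30])
hl=np.argwhere(m[310:350])[:,::-1]+[0,310]
P=np.array([plane(w,u,.093) for u in hl]);print("line yaw",np.arctan(-np.polyfit(P[:,1],P[:,0],1)[0]),P.mean(0))
E
```

```text
[0.54839699 0.04027766 0.072     ] (array([0.5492171 , 0.03940797, 0.07044799]), [np.float64(0.9), np.float64(0.9)]) (array([0.55498845, 0.0405484 , 0.0594658 ]), [np.float64(1.4), np.float64(1.4)])
0.04235310462481514 0.2054931148985131 [ 0.62851812 -0.0525563   0.093     ] [0.61981745 0.15275254 0.093     ]
0.07250973982003979 0.17424175667290145 [ 0.58937211 -0.04496542  0.038     ] [0.57674895 0.12881848 0.038     ]
0.07247475667050167 0.17632202246189085 [ 0.5977748  -0.04542075  0.036     ] [0.58500709 0.1304384  0.036     ]
[([171, 329, 113, 6, 554], array([224.5, 331.6])), ([292, 331, 28, 4, 64], array([304.5, 333. ])), ([343, 331, 45, 5, 125], array([368. , 332.9]))]
line yaw 0.059959708144202206 [0.62437476 0.02826032 0.093     ]
```

```bash
python3 -c "
from h import *
go([.549,.039,.037],down(.071))"
```

```text
d [-0.0492 -0.0031  0.1833] r [ 0.0002 -0.      0.003 ] rows 4.6
```

```bash
python3 jog.py '0.085 -0.0492 -0.0031 0.03 0 0 0;0.085 -0.0492 -0.0031 0.06 0 0 0;0.085 -0.0492 -0.0031 0.1 0 0 0;0.085 -0.0492 -0.0031 0.14 0 0 0;0.085 -0.0492 -0.0031 0.17 0 0 0;0.085 -0.0492 -0.0031 0.1833 0 0 0;0.085 -0.0492 -0.0031 0.1833 0 0 0;0 -0.0492 -0.0031 0.1833 0 0 0;0 -0.0492 -0.0031 0.1833 0 0 0;0 -0.0492 -0.0031 0.1833 0 0 0;0 -0.0492 -0.0031 0.1833 0 0 0;0 -0.0492 -0.0031 0.1833 0 0 0;0 -0.0492 -0.0031 0.1833 0 0 0;0 -0.0492 -0.0031 0.1833 0 0 0;0 -0.0492 -0.0031 0.1833 0 0 0' 30
```

```text
t: 3.17
tool_pos: [0.5504, 0.0391, 0.0386]
tool_rot: [-0.113, 3.137, 0.004]
contact_force: [-1.0, 5.9, 3.9]
opening: 0.0155
grip_force: 33.2
```

```bash
python3 jog.py '0 0.015 0 0 0 0 0;0 0.03 0 0 0 0 0;0 0.045 0 0 0 0 0;0 0.06 0 0 0 0 0;0 0.075 0 0 0 0 0;0 0.09 0 0 0 0 0;0 0.098 0 0 0 0 0;0 0.098 0 0 0 0 0'; python3 jog.py '0 0.003 0 0 0 0 0;0 0.006 0 0 0 0 0;0 0.006 0 0 0 0 0'
```

```text
t: 3.83
tool_pos: [0.4515, 0.0328, 0.0386]
tool_rot: [-0.112, 3.138, 0.007]
contact_force: [-2.6, 9.3, 7.0]
opening: 0.0156
grip_force: 35.8
t: 4.08
tool_pos: [0.4465, 0.0325, 0.0386]
tool_rot: [-0.112, 3.137, 0.008]
contact_force: [-1.2, 11.4, 6.6]
opening: 0.0155
grip_force: 35.7
```

```bash
python3 jog.py '0 0.003 -0.0005 0 0 0 0;0 0.003 0 0 0 0 0'; python3 jog.py '0 0.003 0 0 0 0 0;0 0.003 0 0 0 0 0';  python3 jog.py '0 0.003 0 0 0 0 0;0 0.003 0 0 0 0 0'
```

```text
t: 4.25
tool_pos: [0.4437, 0.0323, 0.0386]
tool_rot: [-0.112, 3.137, 0.008]
contact_force: [-0.9, 9.1, 5.4]
opening: 0.0156
grip_force: 35.7
t: 4.42
tool_pos: [0.4421, 0.0322, 0.0386]
tool_rot: [-0.111, 3.132, 0.008]
contact_force: [5.8, 11.8, -0.6]
opening: 0.0153
grip_force: 34.9
t: 4.58
tool_pos: [0.4421, 0.0322, 0.0388]
tool_rot: [-0.11, 3.124, 0.009]
contact_force: [19.2, 13.2, -13.0]
opening: 0.0156
grip_force: 33.2
```

```bash
python3 jog.py '0 -0.004 0 0 0 0 0;0.085 -0.004 0 0 0 0 0;0.085 -0.004 0 0 0 0 0;0.085 -0.004 0 0 0 0 0;0.085 -0.004 0 0 0 0 0;0.085 -0.004 0 0 0 0 0;0.085 -0.004 0 -0.04 0 0 0;0.085 -0.004 0 -0.08 0 0 0;0.085 -0.004 0 -0.12 0 0 0;0.085 -0.004 0 -0.16 0 0 0;0.085 -0.004 0 -0.19 0 0 0;0.085 0.01 0 -0.21 0 0 0;0.085 0.01 0 -0.21 0 0 0;0.085 0.01 0 -0.21 0 0 0'
python3 - <<'E'
from h import *
im=shot("wrist","w2");shot("top","top2");t=cv2.imread("pics/top2.png")[150:260,260:420]
v=cv2.resize(t,(400,275),interpolation=3)
c=np.zeros((575,560+0,3),'uint8');c=np.vstack([im[:,:],np.zeros((0,560,3),'uint8')])
cv2.imwrite("pics/w2v.png",np.clip(cv2.resize(im,(800,600))*1.3,0,255).astype('uint8'))
E
```

```text
t: 5.75
tool_pos: [0.4273, 0.0287, 0.2484]
tool_rot: [-0.113, 3.136, -0.001]
contact_force: [0.5, -0.3, -0.6]
opening: 0.0849
grip_force: 0.0
```

View pics/w2v.png

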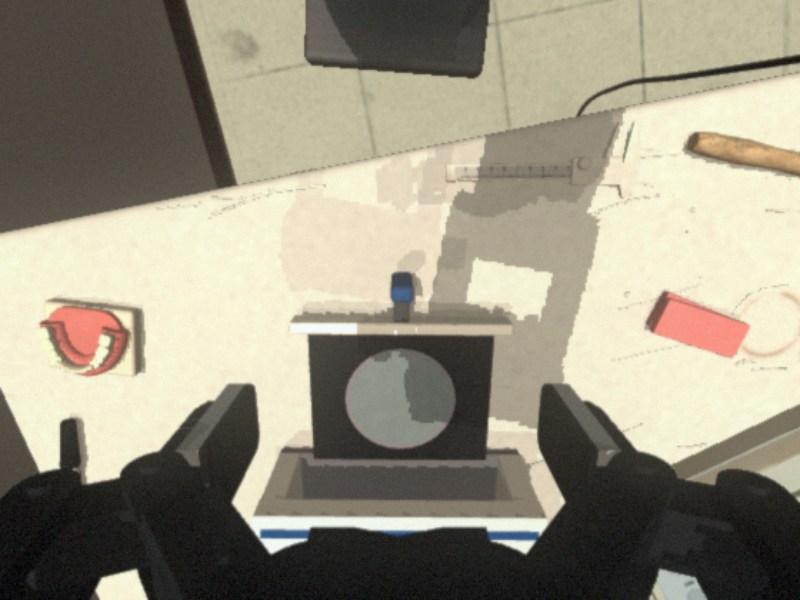

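The mark is a clean disc at about (400,398) of 800x600 on the black plate, and the drawer is fully out. The tab top is at (402,288), and the jaw is on the left around (92,337).

```bash
python3 - <<'E'
from h import *
def mark(f,roi):
    im,p=load(f);x0,y0,x1,y1=roi;g=cv2.GaussianBlur(cv2.cvtColor(im,cv2.COLOR_BGR2GRAY),(3,3),0)[y0:y1,x0:x1]
    th,m=cv2.threshold(g,0,255,cv2.THRESH_OTSU)
    c=[k for k in cv2.findContours(m,cv2.RETR_EXTERNAL,cv2.CHAIN_APPROX_NONE)[0]]
    c=max(c,key=cv2.contourArea);e=cv2.fitEllipse(c);print(f,th,e);return p,(e[0][0]+x0,e[0][1]+y0),[(q[0][0]+x0,q[0][1]+y0) for q in c]
w,c,pts=mark("w2",(232,239,330,317))
P=np.array([plane(w,q,.03) for q in pts]);print("w ctr .03",plane(w,c,.03),P.min(0),P.max(0),(P.min(0)+P.max(0))/2)
im,t=load("top2")
u=proj(t,plane(w,c,.03));print("expected in top",u)
a=[int(round(u[0]))-15,int(round(u[1]))-12,int(round(u[0]))+16,int(round(u[1]))+13]
try:
    p,c2,_=mark("top2",a);print(c2,plane(t,c2,.03),tri((w,c),(t,c2)))
except Exception as e: print(e)
wp=lambda x,y:(x*.7,y*.7)
print("tab",plane(w,wp(402,293),.072))
for A,B in(((310,337),(313,458)),((492,337),(487,458))):
    A,B=plane(w,wp(*A),.03),plane(w,wp(*B),.03);print("edge yaw",np.arctan2(*(B-A)[[1,0]]),A,B)
A,B=plane(w,wp(290,324),.038),plane(w,wp(512,325),.038);print("front yaw",np.arctan2(*((A-B)[[0,1]]*[1,-1])),A,B)
J=[plane(w,wp(*q),.014) for q in((50,303),(142,311),(136,375))];print(np.round(J,3),(J[0]+J[2])/2)
E
```

```text
w2 69.0 ((47.2468147277832, 39.96364974975586), (68.37814331054688, 75.58695983886719), 92.78524780273438)
w ctr .03 [0.54355027 0.03821466 0.03      ] [ 0.49965074 -0.00746121  0.03      ] [0.59046659 0.08367527 0.03      ] [0.54505867 0.03810703 0.03      ]
expected in top (np.float64(295.6874791840223), np.float64(222.19909863344327))
top2 98.0 ((17.618404388427734, 10.8208589553833), (22.605295181274414, 29.1734619140625), 132.71005249023438)
(298.61840438842773, 220.8208589553833) [0.54775248 0.02972915 0.03      ] (array([0.54716046, 0.03396755, 0.02486916]), [np.float64(4.5), np.float64(4.5)])
tab [0.44110784 0.03279535 0.072     ]
edge yaw 0.04320795307717426 [ 0.49405054 -0.03712913  0.03      ] [ 0.60601936 -0.03228817  0.03      ]
edge yaw 0.08845302071386421 [0.48359264 0.10898799 0.03      ] [0.59522252 0.11888783 0.03      ]
front yaw 0.06671353828794839 [ 0.48132132 -0.05157267  0.038     ] [0.46976333 0.12141837 0.038     ]
[[ 0.486 -0.254  0.014]
 [ 0.487 -0.179  0.014]
 [ 0.546 -0.189  0.014]] [ 0.51563986 -0.22111492  0.014     ]
```

The mark measures 91 mm across at z=0.03, centred at (0.544,0.038). That agrees with the tab position plus 102 mm. Next I go near the jaw with the tool turned.

```bash
cat >> h.py <<'E'
def side(yaw): # tool down, tool x to +y, tool y along +x
    c,s=np.cos(yaw),np.sin(yaw);return np.array([[-s,c,0],[c,s,0],[0,0,-1.]])
E
python3 -c "
from h import *
go([.515,-.125,.24],side(-.06))"
```

```text
d [-0.0775 -0.1599  0.0052] r [-1.5000e-03 -1.9000e-03  1.7027e+00] rows 13.6
```

```bash
python3 jog.py '0.085 -0.0775 -0.1599 0.005 0 0 1.7027;0.085 -0.0775 -0.1599 0.005 0 0 1.7027;0.085 -0.0775 -0.1599 0.005 0 0 1.7027;0.085 -0.0775 -0.1599 0.005 0 0 1.7027;0.085 -0.0775 -0.1599 0.005 0 0 1.7027;0.085 -0.0775 -0.1599 0.005 0 0 1.7027;0.085 -0.0775 -0.1599 0.005 0 0 1.7027;0.085 -0.0775 -0.1599 0.005 0 0 1.7027;0.085 -0.0775 -0.1599 0.005 0 0 1.7027;0.085 -0.0775 -0.1599 0.005 0 0 1.7027;0.085 -0.0775 -0.1599 0.005 0 0 1.7027;0.085 -0.0775 -0.1599 0.005 0 0 1.7027;0.085 -0.0775 -0.1599 0.005 0 0 1.7027;0.085 -0.0775 -0.1599 0.005 0 0 1.7027;0.085 -0.0775 -0.1599 0.005 0 0 1.7027;0.085 -0.0775 -0.1599 0.005 0 0 1.7027'
python3 - <<'E'
from h import *
im=shot("wrist","w3")
cv2.imwrite("pics/w3v.png",np.clip(cv2.resize(im,(800,600))*1.1,0,255).astype('uint8'))
E
```

```text
t: 7.18
tool_pos: [0.515, -0.1247, 0.2398]
tool_rot: [-2.282, -2.154, 0.002]
contact_force: [0.0, 0.4, 0.3]
opening: 0.0854
grip_force: 0.0
```

View pics/w3v.png

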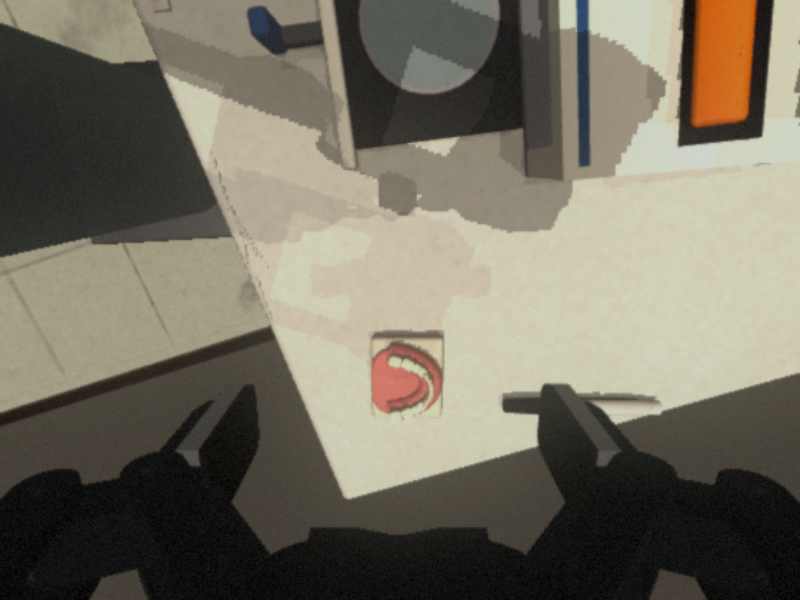

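The jaw base's top face has corners at about (372,338), (443,336), (443,417) and (372,417) of 800x600, so it is nearly aligned with the tool. The pen's cap end is at about (503,403).

```bash
python3 - <<'E'
from h import *
im,w=load("w3");_,t=load("top1");_,s=load("scene1")
wp=lambda x,y:(x*.7,y*.7)
c=[(372,338),(443,336),(443,417),(372,417)]
J=np.array([plane(w,wp(*q),.014) for q in c]);print(J.round(4),J.mean(0))
print("sizes",[np.linalg.norm(J[i]-J[(i+1)%4]).round(4) for i in range(4)])
print("pen",plane(w,wp(503,403),.009))
# heights by two views: corners
tp=lambda x,y:(240+x/4,110+y/4)
for a,b in(((443,336),(530,453)),((443,417),(632,458)),((372,417),(630,540)),((372,338),(527,530))): print(tri((w,wp(*a)),(t,tp(*b))))
# refined edges: gradients
g=cv2.cvtColor(im,cv2.COLOR_BGR2GRAY).astype(int)
print(g[225:245,285].tolist(),g[283:298,285].tolist());print(g[255,252:268].tolist(),g[285,252:268].tolist(),g[240,302:318].tolist(),g[285,302:318].tolist())
E
```

```text
[[ 0.4896 -0.1872  0.014 ]
 [ 0.5478 -0.1888  0.014 ]
 [ 0.5455 -0.2629  0.014 ]
 [ 0.4843 -0.2595  0.014 ]] [ 0.51680337 -0.22460149  0.014     ]
sizes [np.float64(0.0583), np.float64(0.0741), np.float64(0.0613), np.float64(0.0724)]
pen [ 0.59812813 -0.25506346  0.009     ]
(array([ 0.54704111, -0.19013158,  0.01090736]), [np.float64(1.0), np.float64(1.0)])
(array([ 0.54503393, -0.26713691,  0.0066102 ]), [np.float64(1.0), np.float64(1.0)])
(array([ 4.83080175e-01, -2.67526198e-01, -3.56267787e-04]), [np.float64(0.2), np.float64(0.2)])
(array([ 0.48918607, -0.1884424 ,  0.01048757]), [np.float64(0.1), np.float64(0.1)])
[178, 180, 178, 180, 178, 172, 136, 109, 100, 87, 91, 108, 139, 160, 167, 127, 99, 83, 81, 88] [96, 93, 113, 167, 186, 186, 187, 187, 186, 188, 189, 186, 185, 188, 186]
[184, 184, 186, 184, 182, 171, 167, 158, 117, 119, 132, 133, 133, 132, 131, 130] [182, 185, 184, 189, 187, 185, 184, 176, 159, 166, 180, 171, 145, 130, 130, 129] [178, 177, 177, 176, 180, 185, 179, 159, 140, 180, 185, 187, 186, 185, 182, 184] [185, 186, 187, 188, 189, 181, 162, 147, 183, 185, 187, 185, 182, 183, 183, 181]
```

```bash
python3 -c "
from h import *
go([.517,-.225,-.002],side(-.059))"
```

```text
d [-0.1002  0.0084  0.2421] r [-0.0028 -0.0009  0.0012] rows 6.3
```

```bash
python3 jog.py '0.085 -0.0402 0.008 0 0 0 0;0.085 -0.075 0.008 0.02 0 0 0;0.085 -0.1 0.0083 0.05 0 0 0;0.085 -0.1002 0.0083 0.09 0 0 0;0.085 -0.1002 0.0083 0.13 0 0 0;0.085 -0.1002 0.0083 0.17 0 0 0;0.085 -0.1002 0.0083 0.2 0 0 0;0.085 -0.1002 0.0083 0.22 0 0 0;0.085 -0.1002 0.0083 0.235 0 0 0;0.085 -0.1002 0.0083 0.241 0 0 0;0.085 -0.1002 0.0083 0.241 0 0 0;0.085 -0.1002 0.0083 0.241 0 0 0'
python3 jog.py '0.05 0 0 0 0 0 0;0.05 0 0 0 0 0 0;0.05 0 0 0 0 0 0;0.05 0 0 0 0 0 0;0.05 0 0 0 0 0 0;0.05 0 0 0 0 0 0' 40
```

```text
t: 8.23
tool_pos: [0.5182, -0.2256, 0.0013]
tool_rot: [2.286, 2.155, 0.0]
contact_force: [-0.4, 0.0, 0.6]
opening: 0.0854
grip_force: 0.0
t: 8.73
tool_pos: [0.5193, -0.2262, 0.003]
tool_rot: [2.284, 2.152, 0.001]
contact_force: [-0.8, 1.7, 5.7]
opening: 0.0583
grip_force: 43.7
```

```bash
python3 jog.py '0.05 0 0 -0.015 0 0 0;0.05 0 0 -0.04 0 0 0;0.05 0 0 -0.075 0 0 0;0.05 0 0 -0.105 0 0 0;0.05 0 0 -0.105 0 0 0'; python3 -c "
from h import *
go([.544,.038,.1],side(.066))"
```

```text
t: 9.15
tool_pos: [0.522, -0.2278, 0.1139]
tool_rot: [2.277, 2.146, 0.006]
contact_force: [1.3, -0.0, -0.3]
opening: 0.0587
grip_force: 43.7
d [0.2667 0.006  0.0123] r [ 0.0113  0.0067 -0.1255] rows 6.4
```

```bash
python3 jog.py '0.05 0.02 0 0 0 0 0;0.05 0.05 0 0 0 0 -0.04;0.05 0.085 0 0 0 0 -0.08;0.05 0.12 0.003 0 0 0 -0.12;0.05 0.155 0.006 0 0 0 -0.125;0.05 0.19 0.006 0 0 0 -0.125;0.05 0.22 0.006 0 0 0 -0.125;0.05 0.245 0.006 0 0 0 -0.125;0.05 0.26 0.006 0 0 0 -0.125;0.05 0.2655 0.006 0 0 0 -0.125;0.05 0.2655 0.006 0 0 0 -0.125;0.05 0.2655 0.006 0 0 0 -0.125'
python3 - <<'E'
from h import *
im=shot("wrist","w4")
cv2.imwrite("pics/w4v.png",np.clip(cv2.resize(im,(800,600))*1.2,0,255).astype('uint8'))
go([.544,.038,.1],side(.066))
E
```

```text
t: 10.15
tool_pos: [0.5395, 0.0388, 0.1056]
tool_rot: [-2.147, -2.293, 0.001]
contact_force: [-0.8, 0.0, -0.9]
opening: 0.0586
grip_force: 43.7
d [-0.0007  0.0044  0.0057] r [-0.0005  0.0004 -0.0013] rows 0.2
```

View pics/w4v.png

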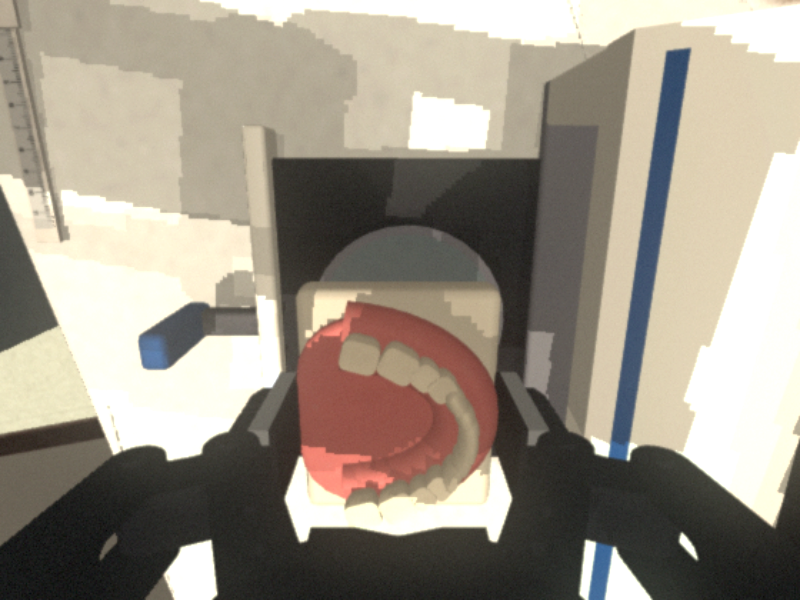

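The jaw is held level and square in the fingers. The base's rear edge is at row ≈284, the mark's upper rim at row ≈226, and the drawer's front lies to the left of the fingers.

```bash
python3 - <<'E'
from h import *
_,w=load("w4");wp=lambda x,y:(x*.7,y*.7)
A,B=[plane(w,wp(*q),.1056-.003+.014) for q in((299,285),(499,285))];print(A,B,np.linalg.norm(A-B))
n=np.array([-np.sin(.066),np.cos(.066),0]);print("jaw ctr est",((A+B)/2-.037*n))
print("mark rim +y",plane(w,wp(405,226),.03), "ctr", plane(w,wp(405,226),.03)-.046*n)
E
```

```text
[0.50924338 0.07531505 0.1166    ] [0.56614532 0.07905631 0.1166    ] 0.05702479676804565
jaw ctr est [0.54013458 0.04026623 0.1166    ]
mark rim +y [0.54012169 0.08381848 0.03      ] ctr [0.54315549 0.03791863 0.03      ]
```

```bash
python3 jog.py '0.05 -0.0018 0.004 0.015 0 0 0;0.05 -0.0018 0.004 0.03 0 0 0;0.05 -0.0018 0.004 0.045 0 0 0;0.05 -0.0018 0.004 0.057 0 0 0;0.05 -0.0018 0.004 0.063 0 0 0;0.05 -0.0018 0.004 0.063 0 0 0;0.05 -0.0018 0.004 0.063 0 0 0'; python3 jog.py '0.05 0 0 0.003 0 0 0;0.05 0 0 0.005 0 0 0;0.05 0 0 0.005 0 0 0'
```

```text
t: 10.78
tool_pos: [0.5439, 0.0372, 0.043]
tool_rot: [-2.148, -2.292, 0.0]
contact_force: [-0.1, 0.5, -0.0]
opening: 0.0581
grip_force: 43.7
t: 11.03
tool_pos: [0.5441, 0.0377, 0.0383]
tool_rot: [2.147, 2.293, 0.0]
contact_force: [0.2, 0.3, -1.7]
opening: 0.0588
grip_force: 43.7
```

```bash
for i in 1 2 3 4; do python3 jog.py '0.05 0 0 0.001 0 0 0;0.05 0 0 0.0015 0 0 0;0.05 0 0 0.0015 0 0 0' | egrep 'pos|force'; done
```

```text
tool_pos: [0.5439, 0.0378, 0.0365]
contact_force: [0.4, -0.1, -1.6]
grip_force: 43.7
tool_pos: [0.5438, 0.0377, 0.0349]
contact_force: [0.8, 0.0, -0.9]
grip_force: 43.7
tool_pos: [0.5437, 0.0377, 0.0333]
contact_force: [-0.6, 0.3, -0.7]
grip_force: 43.7
tool_pos: [0.5447, 0.0377, 0.033]
contact_force: [-1.0, 0.6, 3.7]
grip_force: 44.3
```

```bash
python3 jog.py '0.064 0 0 0 0 0 0;0.064 0 0 0 0 0 0;0.07 0 0 0 0 0 0;0.07 0 0 0 0 0 0;0.07 0 0 0 0 0 0;0.07 0 0 -0.01 0 0 0;0.07 0 0 -0.025 0 0 0;0.07 0 0 -0.05 0 0 0;0.07 0 0 -0.085 0 0 0;0.07 0 0 -0.12 0 0 0;0.07 0.05 0 -0.15 0 0 0;0.07 0.08 0 -0.17 0 0 0;0.07 0.08 0 -0.17 0 0 0;0.07 0.08 0 -0.17 0 0 0'
python3 - <<'E'
from h import *
im=shot("wrist","w5")
cv2.imwrite("pics/w5v.png",np.clip(cv2.resize(im,(800,600))*1.2,0,255).astype('uint8'))
E
```

```text
t: 13.2
tool_pos: [0.5404, 0.1196, 0.2056]
tool_rot: [2.141, 2.293, 0.008]
contact_force: [-0.4, 0.3, 0.3]
opening: 0.07
grip_force: 0.0
```

View pics/w5v.png

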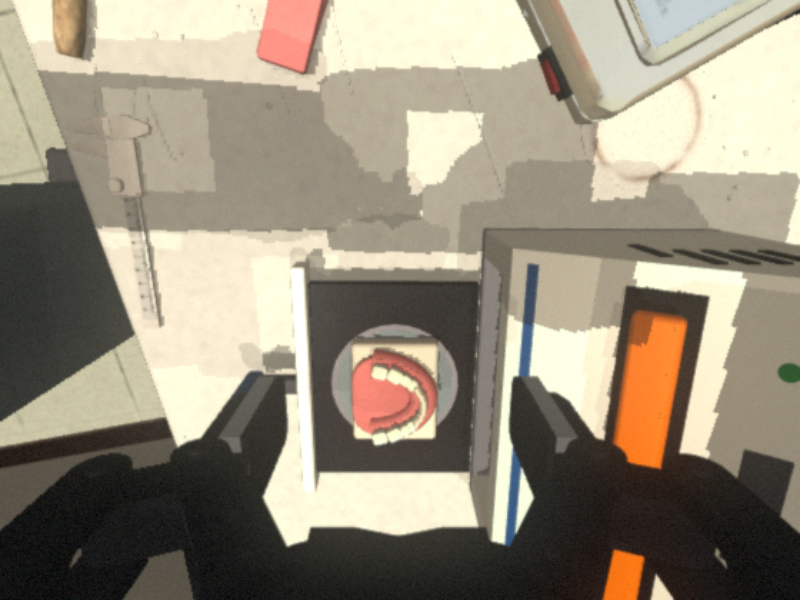

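The jaw stands teeth up on the mark: base top face (352–438, 338–440), mark from 332 to 458 in x with its upper rim at y=324. I'll check that numerically and work out the move to the tab.

```bash
python3 - <<'E'
from h import *
_,w=load("w5");wp=lambda x,y:(x*.7,y*.7)
J=[plane(w,wp(*q),.044) for q in((352,339),(437,339),(437,440),(353,440))];print("jaw",np.mean(J,0))
print("mark x",(plane(w,wp(332,380),.03)+plane(w,wp(458,380),.03))/2,"rim",plane(w,wp(395,324),.03))
go([.4415,.0325,.16],down(.066))
E
```

```text
jaw [0.54519757 0.03948161 0.044     ]
mark x [0.54527137 0.04146742 0.03      ] rim [0.5423558  0.08432937 0.03      ]
d [-0.0788 -0.1036  0.043 ] r [ 0.002   0.0029 -1.5693] rows 12.6
```

```bash
python3 jog.py '0.085 -0.0788 -0.1036 0.043 0 0 -1.5693;0.085 -0.0788 -0.1036 0.043 0 0 -1.5693;0.085 -0.0788 -0.1036 0.043 0 0 -1.5693;0.085 -0.0788 -0.1036 0.043 0 0 -1.5693;0.085 -0.0788 -0.1036 0.043 0 0 -1.5693;0.085 -0.0788 -0.1036 0.043 0 0 -1.5693;0.085 -0.0788 -0.1036 0.043 0 0 -1.5693;0.085 -0.0788 -0.1036 0.043 0 0 -1.5693;0.085 -0.0788 -0.1036 0.043 0 0 -1.5693;0.085 -0.0788 -0.1036 0.043 0 0 -1.5693;0.085 -0.0788 -0.1036 0.043 0 0 -1.5693;0.085 -0.0788 -0.1036 0.043 0 0 -1.5693;0.085 -0.0788 -0.1036 0.043 0 0 -1.5693;0.085 -0.0788 -0.1036 0.043 0 0 -1.5693;0.085 -0.0788 -0.1036 0.043 0 0 -1.5693;0.085 -0.0788 -0.1036 0.043 0 0 -1.5693' | grep pos
python3 -c "
from h import *
go([.4415,.0325,.038],down(.066))"
```

```text
tool_pos: [0.4399, 0.0315, 0.1579]
d [-0.0019  0.0009  0.1199] r [-0.     -0.0017 -0.0047] rows 2.9
```

```bash
python3 jog.py '0.085 -0.0015 0.001 0.03 0 0 0;0.085 -0.0015 0.001 0.07 0 0 0;0.085 -0.0015 0.001 0.1 0 0 0;0.085 -0.0015 0.001 0.119 0 0 0;0.085 -0.0015 0.001 0.119 0 0 0;0 -0.0015 0.001 0.119 0 0 0;0 -0.0015 0.001 0.119 0 0 0;0 -0.0015 0.001 0.119 0 0 0;0 -0.0015 0.001 0.119 0 0 0;0 -0.0015 0.001 0.119 0 0 0;0 -0.0015 0.001 0.119 0 0 0;0 -0.0015 0.001 0.119 0 0 0;0 -0.0015 0.001 0.119 0 0 0' 30
```

```text
t: 15.67
tool_pos: [0.443, 0.0323, 0.0414]
tool_rot: [-0.1, 3.138, -0.003]
contact_force: [-1.0, -6.0, 4.2]
opening: 0.0156
grip_force: 33.6
```

```bash
python3 jog.py '0 -0.003 0 0 0 0 0;0 -0.008 0 0 0 0 0;0 -0.015 0 0 0 0 0;0 -0.023 0 0 0 0 0;0 -0.031 0 0 0 0 0;0 -0.039 0 0 0 0 0;0 -0.047 0 0 0 0 0;0 -0.055 0 0 0 0 0;0 -0.063 0 0 0 0 0;0 -0.071 0 0 0 0 0;0 -0.079 0 0 0 0 0;0 -0.087 0 0 0 0 0;0 -0.095 0 0 0 0 0;0 -0.102 0 0 0 0 0;0 -0.108 0 0 0 0 0;0 -0.113 0 0 0 0 0;0 -0.117 0 0 0 0 0;0 -0.119 0 0 0 0 0;0 -0.119 0 0 0 0 0'; for i in 1 2 3; do python3 jog.py '0 -0.002 0 0 0 0 0;0 -0.003 0 0 0 0 0;0 -0.003 0 0 0 0 0'| egrep 'pos|contact';done
```

```text
t: 17.25
tool_pos: [0.5623, 0.0399, 0.0414]
tool_rot: [-0.1, 3.137, -0.003]
contact_force: [1.5, -4.5, 5.2]
opening: 0.0153
grip_force: 33.6
tool_pos: [0.5648, 0.0401, 0.0414]
contact_force: [0.4, -4.9, 6.1]
tool_pos: [0.5659, 0.0401, 0.0414]
contact_force: [-7.4, -6.4, 10.9]
tool_pos: [0.5659, 0.0401, 0.0413]
contact_force: [-18.8, -7.8, 20.9]
```

```bash
python3 jog.py '0 0.005 0 0 0 0 0;0.05 0.0055 0 0 0 0 0;0.05 0.0055 0 0 0 0 0;0.05 0.0055 0 0 0 0 0;0.05 0.0055 0 0 0 0 0;0.05 0.0055 0 0 0 0 0' ; cat >> h.py <<'E'
def tilt(yaw,t):
    c,s=np.cos(t),np.sin(t);return R.from_euler('z',yaw).as_matrix()@np.array([[-c,0,s],[0,1,0],[-s,0,-c]])
E
python3 - <<'E'
from h import *
M=tilt(.066,np.radians(40));go(np.array([.659,.0455,.149])-.12*M[:,2],M)
print(np.array([.659,.0455,.149])-.12*M[:,2])
E
```

```text
t: 18.5
tool_pos: [0.5639, 0.0413, 0.0396]
tool_rot: [0.101, -3.139, -0.001]
contact_force: [-0.4, -0.1, -0.2]
opening: 0.0497
grip_force: 0.0
d [-0.0179 -0.002  -0.2014] r [-3.000e-04 -6.988e-01 -2.100e-03] rows 5.6
[0.58203342 0.04041282 0.24092533]
```

```bash
python3 jog.py '0.05 0 0 -0.03 0 0 0;0.05 0.01 0 -0.07 0 0 0;0 0.03 0 -0.11 0 0 0;0 0.03 0 -0.15 0 -0.12 0;0 0.02 0 -0.18 0 -0.24 0;0 0 -0.002 -0.2 0 -0.36 0;0 -0.0179 -0.002 -0.2014 0 -0.48 0;0 -0.0179 -0.002 -0.2014 0 -0.6 0;0 -0.0179 -0.002 -0.2014 0 -0.698 0;0 -0.0179 -0.002 -0.2014 0 -0.698 0;0 -0.0179 -0.002 -0.2014 0 -0.698 0;0 -0.0179 -0.002 -0.2014 0 -0.698 0' 
python3 - <<'E'
from h import *
im=shot("wrist","w6");shot("scene","scene6")
cv2.imwrite("pics/w6v.png",np.clip(cv2.resize(im,(800,600))*1.1,0,255).astype('uint8'))
E
```

```text
t: 19.5
tool_pos: [0.5828, 0.0401, 0.2427]
tool_rot: [-0.078, 2.443, 0.028]
contact_force: [0.3, 0.9, 1.8]
opening: 0.0003
grip_force: 0.0
```

View pics/w6v.png

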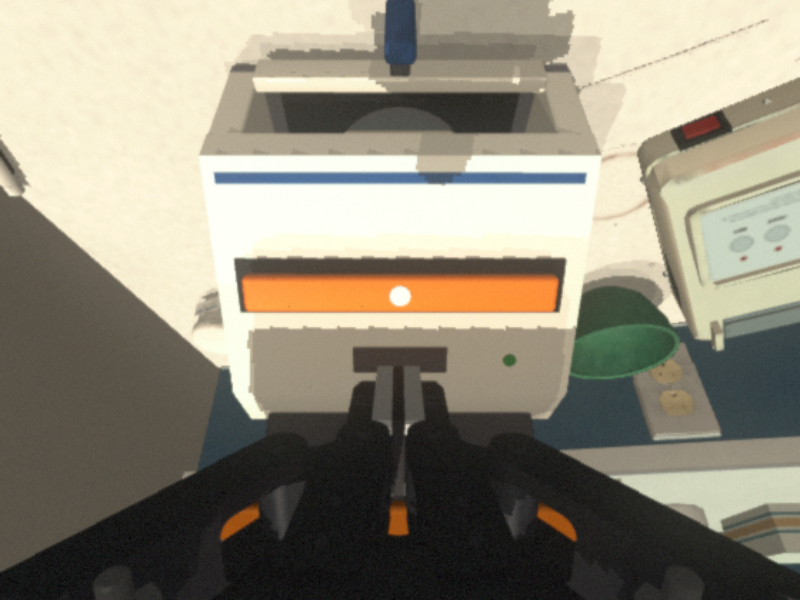

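The bar runs from (243,293) to (557,293) with its white spot at (400,296). The fingers are shut above it, and the drawer front is at y≈85 under the mouth. I'll check the drawer and compute the approach.

```bash
python3 - <<'E'
from h import *
im,w=load("w6");_,t=load("top1");_,s=load("scene1");wp=lambda x,y:(x*.7,y*.7)
S=[tri((w,wp(400,296)),(t,(295.75,176.75))),tri((w,wp(400,296)),(s,(317.3,205)))];print(S)
L,Rr=plane(w,wp(243,293),.149),plane(w,wp(557,293),.149);print("bar mid",(L+Rr)/2,np.linalg.norm(L-Rr),"yaw",np.arctan2(-(Rr-L)[0],(Rr-L)[1]))
print("drawer top edge front/back",plane(w,wp(400,78),.038),plane(w,wp(400,91),.038),"seen in to",plane(w,wp(400,130),.03))
print("tab top",plane(w,wp(400,62),.072))
hsv=cv2.cvtColor(im,cv2.COLOR_BGR2HSV);m=cv2.inRange(hsv[185:225,160:400],(5,150,120),(20,255,255));x,y,a,b=cv2.boundingRect(m);print("bar px",x+160,x+160+a,y+185,y+185+b)
C=np.array([.6595,.0455,.1495]);M=tilt(.066,np.radians(40));go(C-.02*M[:,2],M)
E
```

```text
[(array([0.65824958, 0.04560497, 0.15268248]), [np.float64(0.6), np.float64(0.6)]), (array([0.65890901, 0.04517865, 0.15131505]), [np.float64(1.3), np.float64(1.3)])]
bar mid [0.66039672 0.04643018 0.149     ] 0.17993038114658605 yaw 0.06204396604542474
drawer top edge front/back [0.59707273 0.04250896 0.038     ] [0.60533503 0.04306846 0.038     ] seen in to [0.63852461 0.04534636 0.03      ]
tab top [0.56849663 0.04044471 0.072     ]
bar px 169 391 192 218
d [0.0022 0.0005 0.101 ] r [-0.0016  0.0012 -0.0014] rows 2.4
```

```bash
python3 jog.py '0 0.001 0.0005 0.03 0 0 0;0 0.001 0.0005 0.06 0 0 0;0 0.001 0.0005 0.085 0 0 0;0 0.001 0.0005 0.1 0 0 0;0 0.001 0.0005 0.107 0 0 0;0 0.001 0.0005 0.107 0 0 0'; python3 jog.py '0 0 0 0.004 0 0 0;0 0 0 0.008 0 0 0;0 0 0 0.008 0 0 0';python3 jog.py '0 0 0 0.003 0 0 0;0 0 0 0.005 0 0 0;0 0 0 0.005 0 0 0'
```

```text
t: 20.1
tool_pos: [0.6507, 0.0451, 0.1574]
tool_rot: [-0.078, 2.445, 0.029]
contact_force: [-0.0, 0.1, -0.4]
opening: 0.0001
grip_force: 0.0
t: 20.35
tool_pos: [0.6556, 0.0453, 0.1535]
tool_rot: [-0.078, 2.441, 0.028]
contact_force: [-0.3, -0.9, -0.2]
opening: 0.0
grip_force: 0.0
t: 20.6
tool_pos: [0.6588, 0.0455, 0.1497]
tool_rot: [-0.078, 2.441, 0.028]
contact_force: [-1.0, -0.4, 1.5]
opening: -0.0001
grip_force: 0.9
```

```bash
python3 jog.py '0 0 0 0.003 0 0 0;0 0 0 0.006 0 0 0;0 0 0 0.008 0 0 0;0 0 0 0.008 0 0 0'|egrep 'pos|contact'; python3 jog.py '0 0 0 0.002 0 0 0;0 0 0 0.002 0 0 0'
```

```text
tool_pos: [0.6631, 0.0458, 0.1439]
contact_force: [-21.7, -1.7, 16.0]
t: 21.1
tool_pos: [0.6636, 0.0459, 0.1435]
tool_rot: [-0.081, 2.446, 0.028]
contact_force: [-41.6, -4.5, 31.0]
opening: 0.0003
grip_force: 24.5
```

```bash
python3 jog.py '0 0 0 -0.0022 0 0 0;0 0 0 -0.0022 0 0 0;0 0 0 -0.0022 0 0 0'|egrep 'pos|cont'; python3 - <<'E'
from h import *
im=shot("wrist","w7")
cv2.imwrite("pics/w7v.png",np.clip(cv2.resize(im,(800,600))*1.1,0,255).astype('uint8'))
E
```

```text
tool_pos: [0.663, 0.0458, 0.144]
contact_force: [-17.2, -1.6, 13.4]
```

View pics/w7v.png

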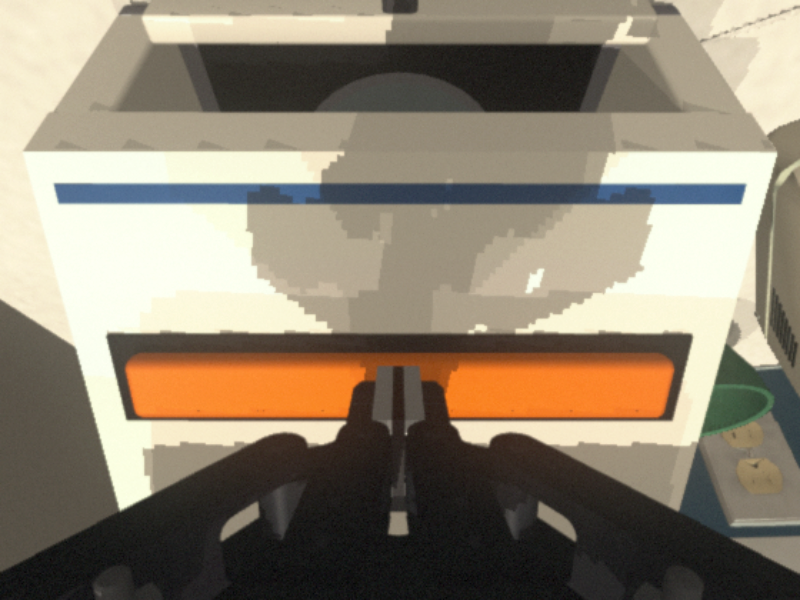

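The bar is evenly pressed (ends at (127,385) and (673,385) of 800x600), with the fingers at its middle. I'll check the depth before letting go; the clock stands still meanwhile.

```bash
python3 - <<'E'
from h import *
im,w=load("w7");im6,w6=load("w6")
n=R.from_euler('z',.066).apply([-.574,0,.819]);T=np.linalg.inv(w['T'])
C=np.array([.6588,.0455,.1515])
def wid(f,im,r0,r1,rw):
    m=cv2.inRange(cv2.cvtColor(im,cv2.COLOR_BGR2HSV),(5,150,110),(22,255,255));x=np.flatnonzero(m[rw]);print(f,x.min(),x.max()+1)
for rw in(258,265,272,280): wid("w7",im,0,0,rw)
for rw in(198,205,212): wid("w6",im6,0,0,rw)
y=R.from_euler('z',.066).apply([0,.09,0])
for k,q in(("w6",w6),("w7",w)):
  for d in(0,.004,.008):
    print(k,d,np.round(proj(q,C-d*n-y),1),np.round(proj(q,C-d*n+y),1))
E
```

```text
w7 88 472
w7 89 471
w7 90 469
w7 92 467
w6 169 391
w6 170 390
w6 171 389
w6 0 [168.1 206.7] [390.2 206.2]
w6 0.004 [169.6 205. ] [388.7 204.5]
w6 0.008 [171.  203.4] [387.2 202.9]
w7 0 [ 77.  284.3] [480.4 283.7]
w7 0.004 [ 81.9 279.4] [475.5 278.8]
w7 0.008 [ 86.6 274.8] [470.8 274.2]
```

The measured width matches 8 mm pressed. I hold a little longer, then let go and retreat.

```bash
python3 jog.py '0 0 0 0 0 0 0;0 0 0 0 0 0 0;0 0 0 0 0 0 0;0 0 0 0 0 0 0;0 0 0 0 0 0 0;0 0 0 0 0 0 0;0 0 0 0 0 0 0;0 0 0 -0.004 0 0 0;0 0 0 -0.01 0 0 0;0 0 0 -0.025 0 0 0;0 0 0 -0.055 0 0 0;0 0 0 -0.09 0 0 0;0 0 0 -0.12 0 0 0;0 0 0 -0.15 0 0 0;0 0 0 -0.15 0 0 0;0 0 0 -0.15 0 0 0'
python3 - <<'E'
from h import *
im=shot("wrist","w8");shot("top","top8");v=np.zeros((600,800,3),'uint8')
cv2.imwrite("pics/w8v.png",np.clip(cv2.resize(im,(800,600))*1.1,0,255).astype('uint8'))
_,w=load("w8");m=cv2.inRange(cv2.cvtColor(im,cv2.COLOR_BGR2HSV)[:260],(5,150,120),(20,255,255));k,l,s,c=cv2.connectedComponentsWithStats(m);print([x.tolist() for x in s[1:] if x[4]>100])
C=np.array([.6588,.0455,.1515]);print(proj(w,C),proj(w,C+[0,.09,0]),proj(w,C-[0,.09,0]))
E
```

```text
t: 22.73
tool_pos: [0.5672, 0.0396, 0.2602]
tool_rot: [-0.078, 2.438, 0.027]
contact_force: [0.4, 0.5, -0.1]
opening: -0.0
grip_force: 0.0
[[177, 186, 205, 25, 4593]]
(np.float64(278.5608187965981), np.float64(199.61920276341883)) (np.float64(379.2392356169214), np.float64(203.35067091186005)) (np.float64(174.55466332532902), np.float64(195.76439784455042))
```

View pics/w8v.png

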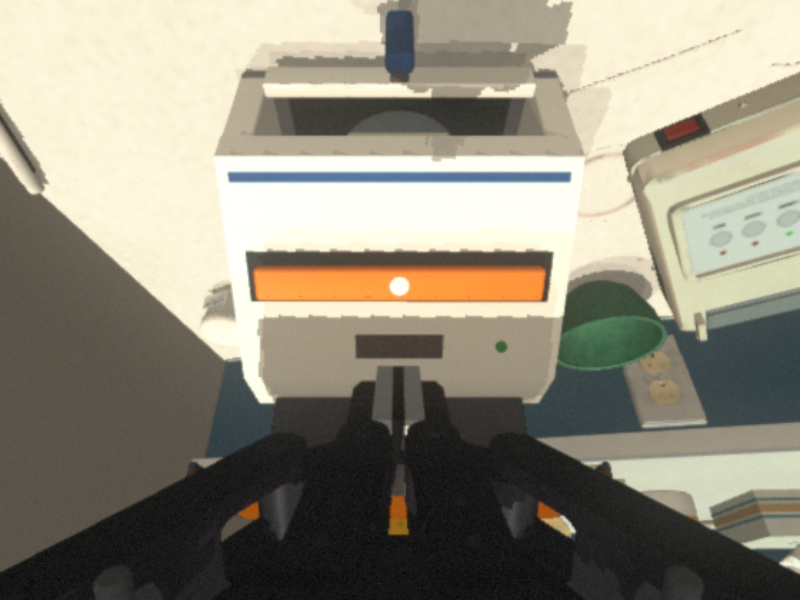

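The bar is out again with its spot at (399,286), the drawer is shut with the tab at (400,45), and the arm touches nothing. I'm handing in.

```bash
python3 -c "
from station import ctrl, ticket, get_image, camera_params
print(ticket.finish_job())"
```

```text
the job is handed in; nothing more can be done
None
```

The job was handed in at about 23 s: the jaw model is on the mark (within about 2 mm before the drawer was shut, and out of view since), the drawer is home, the bar was pressed fully and evenly for about 1 s and is out again (wrist force peaked near 52 N for a moment), and no move came near the wax, burs or pen, though I took no final picture of them.

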